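Push the row of ink bottles home in the bench filler and start it

ROBOT

A 6-joint arm with a two-finger parallel gripper is mounted at the origin on the work surface. World frame = base frame: x ahead of the robot, y to its left, z up, the work surface at z = 0. Lengths are in m, angles in rad, forces in N, time in s.
With the tool pointing down it reaches from about 0.35 to 0.85 m from the base axis. Payload 8.1 kg.
Tool frame: the origin (TCP) lies on the mounting face of the last link; the fingertips stand 186 mm ahead of it and the grasp point (between the pads) lies 167 mm ahead of it; z points along the fingers, y is the line along which they close (so a half turn about z gives the same grasp; the last joint's range is limited). The gripper opens to 93 mm and grips with 3 to 60 N. Pads are 15 mm wide; open, the fingers measure 128 mm over their backs; the gripper's body (75 mm by 188 mm) begins 65 mm behind the grasp point.
Start: joints at [1.213, 0.13, 1.488, -0, 1.523, -0.085], TCP at [0.162, 0.578, 0.405] pointing down, gripper open.
Joint ranges: [-2.96, 2.96], [-0.89, 2.26], [0.02, 2.5], [-1.34, 4.48], [0, 2.73], [-2.66, 2.66]. Speed limits (rad/s): [2.39, 2.39, 2.79, 3.14, 3.14, 3.14].

INTERFACE

Orientations are given as a rotation vector (axis times angle).
In Python, from plant import read_state, read_camera, camera_params, close_job gives the robot as it stands. The module is installed in compiled form; this text tells all that it offers.
- The arm moves only by the tool servo_tool, never from a script. Its argument "increments" is a list of rows, each an object with "slide": the shift along the tool's x, y, z in mm, a list of three; "dr": the turn, a rotation vector about the tool's x, y, z in rad, a list of three; "jaw": the closure, from 0 (fully open) to 1 (shut). In form: [{"slide": [x, y, z], "dr": [ax, ay, az], "jaw": jaw}, ...]. A call has 1 to 20 rows; each row is the pose to reach, as a shift and turn from the pose commanded when the call began, along the tool's axes at that moment; what a row does not reach only later rows make up. A row lasts 1/10 s, in which the tool goes at most 50 mm and 8.59 degrees, less where a joint would pass 70% of its speed; a pose out of reach is approached as far as the arm can. A call with a gripper value outside its range is refused whole. The fingers move at their own pace and stop on an object; "force" is the grip in N (left out, the last holds). Time passes only in rows, so rows that repeat a pose let the fingers close. It gives the time, the measured TCP pose, the force, the opening and the grip force at its end, in the units of the state.
- read_state(): the state, without advancing time (a new reading comes with each control period).
- read_camera(name): name is "scene" or "top" or "wrist"; returns (picture, depth): 420x560x3 uint8, red, green, blue; 420x560 float32, m along the optical axis (not along the pixel's ray), 0 where there is no reading.
- camera_params(name): a dict with "fx", "fy", "cx", "cy" (pixels), "rvec" (rotation vector, rad) and "tvec" (3), from world to camera coordinates, as OpenCV has them. Camera axes: x right, y down, z forward; pixel columns grow to the right and rows downward; lengths in m; the calibration is good to about 2 mm. A picture is of the moment at which its call begins: read the wrist's pose just before it. camera_params takes no time and is no camera call; for the wrist camera it gives the pose at the moment of the call.
- close_job(): hands the job in; it is judged then, once.
The state is a dict: "t": time; "q": joint angles; "dq": joint speeds; "joint_torque": joint torques, N m; "tool_pos": TCP position; "orientation": TCP orientation; "force": force on the tool from outside, world axes, zero at the start; "wrist_torque": the same for the moment, N m; "opening": finger opening in m; "gripper_force": force on a finger pad.
Only numpy, scipy, OpenCV 4.12 (cv2) and the standard library are available. Lean on these libraries where they do the work, as an engineer would, in place of code of your own. Each camera call takes 0.05 s, during which the arm holds its last target. There are 200 camera calls.

TASK

Five empty ink bottles stand in a touching row in the lane of the bench filler, short of its stop: push slowly and gently with the fingertips on the last bottle, and on no other, so that the whole row slides along the lane until the first bottle rests against the stop under the nozzles and no gap is left between bottles. Only once the row is fully home, press the green start button on the filler all the way down and let it come up again. Grip and lift nothing, keep the bottles upright, and leave the jar, the vial and the bowl of caps where they stand.

Things in the scene. Friction and masses are not known exactly. Their poses are not given: they have to be found in the camera images.
- filler: bench bottle filler, fixed; origin at bench height. Its lane runs along its own y axis at x = 0: steel floor 12 mm above the bench, between two white guide strips 42 mm apart that rise 14 mm above that floor; open at the +y end (plate ends at y = +240 mm), closed at the -y end by the stop (face at y = -150 mm). Bottles are pushed home in the -y direction
- stop_face (a point): middle of the stop's rubber face (36 mm high) at lane floor height; axes as the filler's: +y runs from the stop along the lane to its open end. With the row home the bottle centres lie 20, 60, 100, 140 and 180 mm along +y from here, and the last bottle's rear face at 200 mm
- nozzle_bar_end (a point): free end of the nozzle bar, on its underside, 127 mm above the bench: the bar (22 mm wide, 16 mm high) runs from here 115 mm in the filler's -y direction, over the lane. Two nozzles hang from it over the first two bottles' home places, tips 84 mm above the bench
- housing_top (a point): middle of the top of the white pump housing, 160 mm above the bench; the housing is 200 mm along the filler's x by 150 mm along its y and stands beyond the stop; a round pump head stands out 28 mm from its -x side
- bottle_1: first bottle of the row, nearest the stop: square amber glass bottle, open mouth; body 40 x 40 mm, upright sides up to 42 mm, then a round neck (27 mm wide) up to 62 mm; about 90 g, loose on the lane floor; origin at the centre of its underside, z up, sides along its x and y
- bottle_2: second bottle of the row: same as bottle_1
- bottle_3: third bottle of the row: same as bottle_1. The row starts touching within a millimetre or so and 50 to 120 mm short of the stop; sliding all five takes under 4 N
- bottle_4: fourth bottle of the row: same as bottle_1
- bottle_5: last bottle of the row, nearest the open end of the lane; its free rear face is 20 mm from its centre along the lane: square amber glass bottle, open mouth; body 40 x 40 mm, upright sides up to 42 mm, then a round neck (27 mm wide) up to 62 mm; about 90 g, loose on the lane floor; origin at the centre of its underside, z up, sides along its x and y
- start_button_top (a point): centre of the top face of the round green start button (32 mm across) on top of the filler's housing; faces straight up, pressed straight down
- start_button (a joint): travel of the start button in m: 0 up, 0.006 fully down; sprung, needs about 5 N to be fully down, comes back up by itself
- jar: bystander: low round glass jar with black lid, 62 mm across, 44 mm high; origin at the centre of its underside
- vial: bystander: green glass vial with black cap, 32 mm across, 70 mm high; origin at the centre of its underside
- cap_bowl: bystander: white bowl of black bottle caps, 86 mm across, 30 mm high; origin at the centre of its underside
There are look-alikes about, which are no part of the job. What is shaped like the bottle_5 but purple or yellow is not meant.

How it is judged:
On the way, in this order (a step that is already met when the one before it is completed fails the run):
1. the whole row is home: first bottle at the stop, the others closed up behind it (y of bottle_1 in the frame of filler below -0.127 m and y of bottle_2 in the frame of filler below -0.0855 m and y of bottle_3 in the frame of filler below -0.0455 m and y of bottle_4 in the frame of filler below -0.0055 m and y of bottle_5 in the frame of filler below 0.0345 m and z of each of bottle_1, bottle_2, bottle_3, bottle_4, bottle_5 in the frame of filler below 0.015 m and angle between each of bottle_1, bottle_2, bottle_3, bottle_4, bottle_5's own z axis and vertical below 0.06 rad and x of bottle_1 in the frame of filler between -0.004 and 0.004 m and x of bottle_2 in the frame of filler between -0.004 and 0.004 m and x of bottle_3 in the frame of filler between -0.004 and 0.004 m and x of bottle_4 in the frame of filler between -0.004 and 0.004 m and x of bottle_5 in the frame of filler between -0.004 and 0.004 m), for 0.3 s.
2. the start button is pressed fully down (value of joint start_button above 0.0045 m), for 0.05 s.
At the end, for the whole second after the job is handed in: The first bottle stands within 3 mm of the stop and each of the others within 4.5 mm of its place in a closed row, all upright (within 0.06 rad), on the lane floor between the guides and at rest; the start button has been pressed (past 4.5 of its 6 mm) after that and is up again (all of step 1 and linear speed of each of bottle_1, bottle_2, bottle_3, bottle_4, bottle_5 below 0.01 m/s and value of joint start_button below 0.002 m); the robot touches nothing.
It fails at once if a bottle is lifted off the lane floor (more than 8 mm) or tipped (more than 0.3 rad) (height (world z) of any of bottle_1, bottle_2, bottle_3, bottle_4, bottle_5 above 0.02 m or angle between any of bottle_1, bottle_2, bottle_3, bottle_4, bottle_5's own z axis and vertical above 0.3 rad).
It fails at once if the robot touches a bottle other than the last (contact force between any of the fingers, the arm and bottle_1 above 0.5 N or contact force between any of the fingers, the arm and bottle_2 above 0.5 N or contact force between any of the fingers, the arm and bottle_3 above 0.5 N or contact force between any of the fingers, the arm and bottle_4 above 0.5 N).
It fails at once if a bottle is shot along (faster than 0.25 m/s) or rammed (over 150 N on the last bottle) (linear speed of any of bottle_1, bottle_2, bottle_3, bottle_4, bottle_5 above 0.25 m/s or contact force between any of the fingers, the arm and bottle_5 above 150 N).
It fails at once if the start button is pressed while the row is not home (value of joint start_button above 0.003 m and (y of bottle_1 in the frame of filler above -0.126 m or y of bottle_2 in the frame of filler above -0.0845 m or y of bottle_3 in the frame of filler above -0.0445 m or y of bottle_4 in the frame of filler above -0.0045 m or y of bottle_5 in the frame of filler above 0.0355 m)).
It fails at once if the jar, the vial or the bowl of caps is moved more than 20 mm or lifted (distance of any of jar, vial, cap_bowl from where it was at the start of the episode above 0.02 m).
It also fails if it takes over 45 s, if anything falls off the work surface, if the arm or the gripper's body presses on something with over 40 N, if the wrist force passes 120 N, or if a joint passes its speed limit or range.

## Working session

There is one attempt and no reset: what is moved stays moved. The work goes in short steps, Python scripts to look and compute and a tool call to move; the robot and the scene stay as the last step left them, time stands still between calls to the robot, and variables do not carry over. Pictures are saved under pics/ and viewed, at most 10 in all, crops included, and the job is handed in when it is done.

Besides the shell and the picture viewer there is one more tool, called after "Request:" in YAML: its name, and indented under it one key for each argument. servo_tool: Moves the arm, as the interface text tells. Its arguments: {"type":"object","properties":{"increments":{"type":"array"},"force":{"type":"number"}},"required":["increments"]}

```bash
mkdir -p pics
cat > h.py <<'E'
import numpy as np, cv2
from plant import *
def cam(n):
    p=camera_params(n); im,d=read_camera(n)
    return im,d,p
def pts(d,p):
    R=cv2.Rodrigues(np.array(p['rvec'],float))[0]; t=np.array(p['tvec'],float).ravel()
    v,u=np.mgrid[:d.shape[0],:d.shape[1]]
    c=np.stack([(u-p['cx'])/p['fx']*d,(v-p['cy'])/p['fy']*d,d],-1)
    w=(c-t)@R; w[d==0]=np.nan
    return w
E
python3 - <<'E'
from h import *
s=read_state(); print({k:np.round(s[k],3) for k in ('t','tool_pos','orientation','force','opening')})
for n in ('scene','top'):
    im,d,p=cam(n); cv2.imwrite(f'pics/{n}0.png',im[...,::-1]); np.savez(f'{n}0.npz',im=im,d=d,w=pts(d,p))
E
```

```text
{'t': np.float64(0.0), 'tool_pos': array([0.162, 0.578, 0.404]), 'orientation': array([-4.270e-01, -3.112e+00,  3.000e-03]), 'force': array([-0.132, -0.313, -0.653]), 'opening': np.float64(0.093)}
```

View pics/scene0.png

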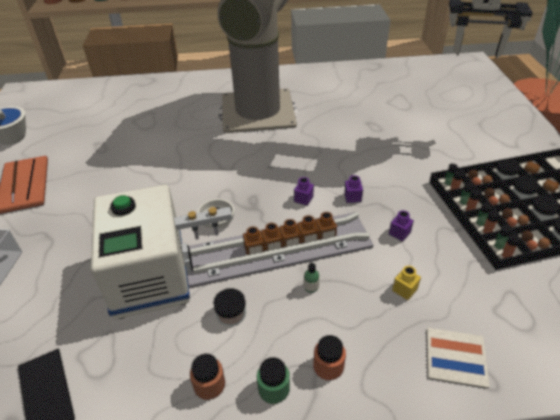

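View pics/top0.png

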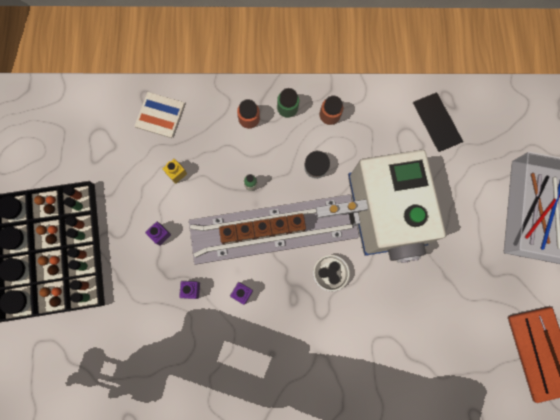

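The top view shows the amber row from (228,234), which is bottle_5 at the open end, to (297,221), which is bottle_1. The button is at (416,215), the vial at (250,182), the jar at (317,164) and the bowl at (331,272). Look-alikes for bottle_5 are the purple bottles at (157,233), (189,290) and (241,293), the yellow one at (174,170), and the other amber bottles at (245..297). I choose the amber one at (228,234).

```bash
cat > m.py <<'E'
from h import *
def meas(im,w,box):
    hsv=cv2.cvtColor(im,cv2.COLOR_RGB2HSV); H,S,V=cv2.split(hsv)
    x0,y0,x1,y1=box; b=np.zeros(H.shape,bool); b[y0:y1,x0:x1]=1
    return H,S,V,b
E
python3 - <<'E'
from m import *
z=np.load('top0.npz'); im,w=z['im'],z['w']
H,S,V,b=meas(im,w,(200,190,320,260))
for r,c in ((234,228),(221,297),(215,416),(200,416),(260,150),(240,200),(182,250),(164,317),(272,331),(215,375)): print(c,r,w[r,c].round(4))
m=b&((H<20)|(H>170))&(S>110)
P=w[m]; P=P[np.isfinite(P).all(1)]
print(len(P),np.percentile(P[:,2],[1,10,50,90,99]).round(4))
bt=P[(P[:,2]>0.03)&(P[:,2]<0.085)]
(c,sz,a)=cv2.minAreaRect((bt[:,:2]*1000).astype(np.float32)); print('row rect',c,sz,a, cv2.boxPoints((c,sz,a)))
# button
g=(H>40)&(H<85)&(S>120)&(V>60); g[:,:395]=0; g[:,440:]=0; g[:200]=0; g[235:]=0
G=w[g]; G=G[np.isfinite(G).all(1)]; print('button',len(G),G.mean(0),G.min(0),G.max(0),np.median(G,0))
# housing top
hm=(abs(w[...,2]-0.16)<0.006); hm[:,:340]=0; hm[:,460:]=0; hm[:140]=0;hm[265:]=0
r=cv2.minAreaRect((w[hm][:,:2]*1000).astype(np.float32)); print('housing',r)
# nozzle bar
nb=(abs(w[...,2]-0.143)<0.006); nb[:,:310]=0; nb[:,370:]=0; nb[:190]=0;nb[230:]=0
r=cv2.minAreaRect((w[nb][:,:2]*1000).astype(np.float32)); print('bar',nb.sum(),r,cv2.boxPoints(r))
# guide strips
gs=(abs(w[...,2]-0.026)<0.004)&(V>150)&(S<60); gs[:,:185]=0; gs[:,365:]=0; gs[:190]=0; gs[265:]=0
print('strips',gs.sum()); q=(w[gs][:,:2]*1000); r=cv2.minAreaRect(q.astype(np.float32)); print(r)
pl=(abs(w[...,2]-0.012)<0.004); pl[:,:180]=0; pl[:,370:]=0; pl[:190]=0; pl[270:]=0
r=cv2.minAreaRect((w[pl][:,:2]*1000).astype(np.float32)); print('plate',pl.sum(),r,cv2.boxPoints(r))
o=cv2.resize(im[180:275,180:450],None,fx=2.9,fy=2.9,interpolation=cv2.INTER_CUBIC); cv2.imwrite('pics/c1.png',o[...,::-1])
E
```

```text
228 234 [0.5577 0.113  0.0762]
297 221 [ 0.5874 -0.0452  0.0745]
416 215 [ 0.5793 -0.2837  0.1844]
416 200 [ 0.6161 -0.2938  0.1621]
150 260 [0.5063 0.3071 0.0016]
200 240 [0.5526 0.1857 0.015 ]
250 182 [0.6872 0.0643 0.0504]
317 164 [ 0.7341 -0.0987  0.0434]
331 272 [ 0.4728 -0.1263  0.0307]
375 215 [ 0.5844 -0.205   0.1595]
1144 [0.0423 0.0522 0.0578 0.0755 0.0782]
row rect (575.3214111328125, 35.22534942626953) (37.8796272277832, 198.89317321777344) 8.942049980163574 [[541.1543  130.51935]
 [572.06934 -65.95649]
 [609.4885  -60.06865]
 [578.5735  136.4072 ]]
button 157 [ 0.58116895 -0.28711221  0.18241943] [ 0.56694809 -0.30137576  0.1768819 ] [ 0.59509186 -0.27199757  0.18722863] [ 0.58149896 -0.28687217  0.18263737]
housing ((620.3980712890625, -243.9593505859375), (199.73431396484375, 191.38760375976562), 9.008735656738281)
bar 471 ((602.6121826171875, -137.75454711914062), (67.46009063720703, 111.38089752197266), 8.822959899902344) [[ 560.7393   -87.89666]
 [ 577.8232  -197.9596 ]
 [ 644.48505 -187.61243]
 [ 627.4012   -77.5495 ]]
strips 1018
((566.5814819335938, 16.394622802734375), (387.3779296875, 133.16592407226562), 85.83775329589844)
plate 3770 ((546.8878784179688, 2.5504913330078125), (180.52944946289062, 406.6710205078125), 8.771434783935547) [[ 426.67157  189.74315]
 [ 488.6861  -212.17168]
 [ 667.1042  -184.64217]
 [ 605.08966  217.27266]]
```

View pics/c1.png

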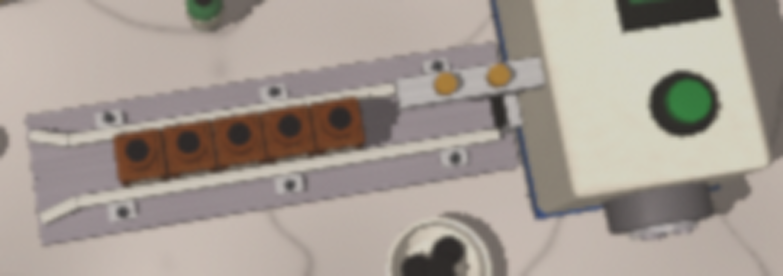

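The crop confirms the amber row, with bottle_5 leftmost at crop (137,158) and the stop at (498,110). Next I fix the lane frame and the stop.

Run:
```python
from m import *
p=camera_params('top'); R=cv2.Rodrigues(np.array(p['rvec'],float))[0]; t=np.array(p['tvec'],float).ravel()
C=-R.T@t; print('cam',C.round(3))
def cast(u,v,z):
    d=R.T@np.array([(u-p['cx'])/p['fx'],(v-p['cy'])/p['fy'],1]); return C+d*(z-C[2])/d[2]
z=np.load('top0.npz'); im,w=z['im'],z['w']
a=np.radians(8.9); ey=np.array([-np.sin(a),np.cos(a)]); ex=np.array([np.cos(a),np.sin(a)]); O=np.array([.5753,.0352])
L=lambda q:np.array([(np.asarray(q)[:2]-O)@ex,(np.asarray(q)[:2]-O)@ey])*1000
k=lambda x,y:(180+x/2.9,180+y/2.9)
for nm,(x,y),zz in [('plate end a',(27,115),.012),('plate end b',(42,243),.012),('stop',(492,112),.048),('stop',(505,112),.048),('strip top',(230,105),.026),('strip bot',(280,165),.026),('b5 rear top',(115,137),.054),('b5 rear bot',(124,184),.054),('b1 front top',(357,99),.054),('b1 front bot',(364,145),.054)]:
    q=cast(*k(x,y),zz); print(nm,q.round(4),L(q).round(1))
for nm,(x,y),zz in [('necks1',(340,118),.074),('n2',(290,126),.074),('n3',(239,134),.074),('n4',(188,143),.074),('n5',(137,150),.074),('button',(689,101),.184),('bar end u',(397,80),.143),('bar end l',(400,106),.143)]:
    q=cast(*k(x,y),zz); print(nm,q.round(4),L(q).round(1))
# strip lines, by brightness & x in lane
X=(w[...,:2]-O)@ex*1000; Y=(w[...,:2]-O)@ey*1000; Z=w[...,2]*1000
hsv=cv2.cvtColor(im,cv2.COLOR_RGB2HSV)
for s in (1,-1):
    m=(abs(X*s-23)<10)&(abs(Y)<90)&(hsv[...,2]>185)&(Z>15)&(Z<40)
    print('strip',s,m.sum(),X[m].mean(),np.polyfit(Y[m],X[m],1))
m=(hsv[...,2]<60)&(abs(X)<30)&(Y<-130)&(Y>-230); print('dark',m.sum(),np.c_[X[m],Y[m],Z[m]].round(0)[:25].tolist())
m=(abs(X)<12)&(Y>-220)&(Y<-90); 
hm=(abs(Z-160)<4)&(Y<-200)&(Y>-420)&(abs(X)<220); print('housing',np.percentile(X[hm],[1,99]),np.percentile(Y[hm],[1,99]))
s=read_state(); print(s['t'])
```

```text
cam [0.411 0.024 1.064]
plate end a [0.6031 0.2135 0.012 ] [ 55.1 171.8]
plate end b [0.4957 0.1979 0.012 ] [-53.5 173.1]
stop [ 0.5973 -0.1723  0.048 ] [ -10.4 -208.4]
stop [ 0.5972 -0.183   0.048 ] [ -12.1 -219. ]
strip top [0.6083 0.0425 0.026 ] [33.7  2.1]
strip bot [0.5576 0.0012 0.026 ] [-22.8 -30.9]
b5 rear top [0.5771 0.1347 0.054 ] [17.2 98. ]
b5 rear bot [0.5389 0.1269 0.054 ] [-21.7  96.2]
b1 front top [ 0.6074 -0.0613  0.054 ] [  16.8 -100.3]
b1 front bot [ 0.5695 -0.0662  0.054 ] [-21.4 -99.3]
necks1 [ 0.5882 -0.0458  0.074 ] [  0.2 -82. ]
n2 [ 0.582  -0.0059  0.074 ] [  0.2 -41.7]
n3 [0.5757 0.0345 0.074 ] [ 0.3 -0.7]
n4 [0.5687 0.0748 0.074 ] [-0.4 40.2]
n5 [0.5633 0.115  0.074 ] [ 0.5 80.7]
button [ 0.5797 -0.2872  0.184 ] [ -45.5 -319.2]
bar end u [ 0.6044 -0.0839  0.143 ] [  10.4 -122.2]
bar end l [ 0.5847 -0.0856  0.143 ] [  -9.4 -120.8]
strip 1 44 28.510118849135345 [-7.05658840e-03  2.86147106e+01]
strip -1 183 -25.634479793619047 [ 4.77358541e-04 -2.56350673e+01]
dark 28 [[3.0, -215.0, 30.0], [1.0, -215.0, 42.0], [-1.0, -215.0, 53.0], [1.0, -214.0, 32.0], [-1.0, -215.0, 42.0], [-3.0, -216.0, 47.0], [-2.0, -214.0, 31.0], [-3.0, -215.0, 38.0], [-5.0, -215.0, 47.0], [-3.0, -215.0, 25.0], [-5.0, -215.0, 35.0], [-7.0, -215.0, 48.0], [-7.0, -215.0, 35.0], [-9.0, -215.0, 44.0], [-10.0, -217.0, 48.0], [-9.0, -215.0, 31.0], [-11.0, -215.0, 43.0], [-13.0, -216.0, 49.0], [-12.0, -215.0, 31.0], [-14.0, -215.0, 41.0], [-15.0, -215.0, 49.0], [-13.0, -215.0, 26.0], [-15.0, -215.0, 37.0], [-17.0, -215.0, 47.0], [-16.0, -215.0, 26.0]]
housing [-95.59967886  97.49074882] [-375.87762035 -231.6818351 ]
0.1
```

```bash
cat > go.py <<'E'
from m import *
from scipy.spatial.transform import Rotation as Ro
a=np.radians(8.9); ey=np.array([-np.sin(a),np.cos(a),0]); ex=np.array([np.cos(a),np.sin(a),0]); O=np.array([.5753,.0352,0])
Rt=Ro.from_matrix(np.c_[ey,ex,[0,0,-1]])
def where():
    s=read_state(); T=np.array(s['tool_pos']); d=T-O
    print('t',round(s['t'],2),'lane x,y',(d@ex*1000).round(1),(d@ey*1000).round(1),'tip z',round((T[2]-.186)*1000,1),'F',np.round(s['force'],2),'Fy',round(np.dot(s['force'],ey),2))
    return s
def delta(x,y,tipz):
    s=where(); T=O+ex*x/1000+ey*y/1000+np.array([0,0,tipz/1000+.186])
    R=Ro.from_rotvec(s['orientation']); print('world',T.round(4),'slide',(R.inv().apply(T-s['tool_pos'])*1000).round(1),'dr',(R.inv()*Rt).as_rotvec().round(4))
E
python3 -c "
from go import *
delta(0,132,110)"
```

```text
t 0.1 lane x,y -324.8 599.9 tip z 217.8 F [ 1.1  -0.7  -0.56] Fy -0.86
world [0.5549 0.1656 0.296 ] slide [-489.8 -290.6  108.2] dr [-1.6000e-03  9.0000e-04  1.1427e+00]
```

Request:
servo_tool:
  increments:
    - {"slide": [-15,-9,3],"dr": [0,0,0.04],"jaw": 1}
    - {"slide": [-40,-24,9],"dr": [0,0,0.09],"jaw": 1}
    - {"slide": [-70,-42,15],"dr": [0,0,0.16],"jaw": 1}
    - {"slide": [-100,-59,22],"dr": [0,0,0.23],"jaw": 1}
    - {"slide": [-130,-77,29],"dr": [0,0,0.3],"jaw": 1}
    - {"slide": [-160,-95,35],"dr": [0,0,0.37],"jaw": 1}
    - {"slide": [-190,-113,42],"dr": [0,0,0.44],"jaw": 1}
    - {"slide": [-220,-131,49],"dr": [0,0,0.51],"jaw": 1}
    - {"slide": [-250,-148,55],"dr": [0,0,0.58],"jaw": 1}
    - {"slide": [-280,-166,62],"dr": [0,0,0.65],"jaw": 1}
    - {"slide": [-310,-184,68],"dr": [0,0,0.72],"jaw": 1}
    - {"slide": [-340,-202,75],"dr": [0,0,0.79],"jaw": 1}
    - {"slide": [-370,-220,82],"dr": [0,0,0.86],"jaw": 1}
    - {"slide": [-400,-237,88],"dr": [0,0,0.93],"jaw": 1}
    - {"slide": [-430,-255,95],"dr": [0,0,1.0],"jaw": 1}
    - {"slide": [-455,-270,101],"dr": [0,0,1.06],"jaw": 1}
    - {"slide": [-475,-282,105],"dr": [0,0,1.11],"jaw": 1}
    - {"slide": [-490,-290.6,108],"dr": [-0.0016,0.001,1.143],"jaw": 1}
    - {"slide": [-490,-290.6,108],"dr": [-0.0016,0.001,1.143],"jaw": 1}
    - {"slide": [-490,-290.6,108],"dr": [-0.0016,0.001,1.143],"jaw": 1}

```text
t: 2.1
tool_pos: [0.555, 0.1657, 0.2965]
orientation: [-2.042, -2.385, -0.002]
force: [-0.5, 0.6, -0.0]
opening: 0.0003
gripper_force: 0.0
```

```bash
python3 -c "
from go import *
delta(0,132,31)
print(read_state()['opening'])
im,d,p=cam('top'); cv2.imwrite('pics/t1.png',im[...,::-1])"
```

```text
t 2.1 lane x,y 0.1 132.1 tip z 110.5 F [-0.52  0.63 -0.03] Fy 0.7
world [0.5549 0.1656 0.217 ] slide [-0.2 -0.1 79.5] dr [-0.     -0.0019 -0.0008]
0.00028614009822438343
```

View pics/t1.png

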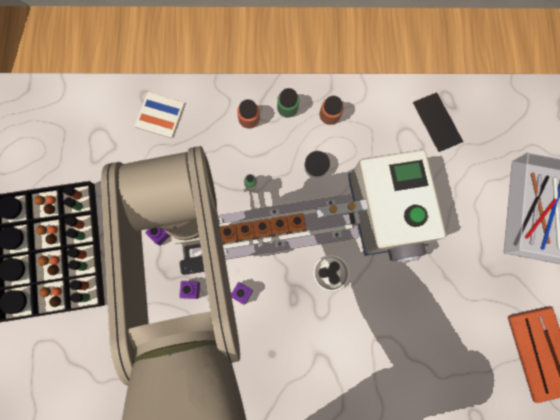

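The picture shows the gripper behind bottle_5, left of (228,234), with the row and bystanders undisturbed. Next I descend.

Request:
servo_tool:
  increments:
    - {"slide": [0,0,10],"dr": [0,0,0],"jaw": 1}
    - {"slide": [0,0,25],"dr": [0,0,0],"jaw": 1}
    - {"slide": [0,0,40],"dr": [0,0,0],"jaw": 1}
    - {"slide": [0,0,55],"dr": [0,0,0],"jaw": 1}
    - {"slide": [0,0,68],"dr": [0,0,0],"jaw": 1}
    - {"slide": [0,0,76],"dr": [0,0,0],"jaw": 1}
    - {"slide": [0,0,79.5],"dr": [0,0,0],"jaw": 1}
    - {"slide": [0,0,79.5],"dr": [0,0,0],"jaw": 1}
    - {"slide": [0,0,79.5],"dr": [0,0,0],"jaw": 1}

```text
t: 3.05
tool_pos: [0.5556, 0.1661, 0.2178]
orientation: [-2.043, -2.387, -0.004]
force: [0.1, 0.1, 0.0]
opening: 0.0003
gripper_force: 0.0
```

```bash
python3 -c "
from go import *
delta(0,108,31)
im,d,p=cam('wrist'); cv2.imwrite('pics/w1.png',im[...,::-1])"
```

```text
t 3.05 lane x,y 0.8 132.4 tip z 31.8 F [0.07 0.12 0.01] Fy 0.11
world [0.5586 0.1419 0.217 ] slide [-24.4  -0.8   0.8] dr [ 0.0017 -0.0016 -0.0004]
```

View pics/w1.png

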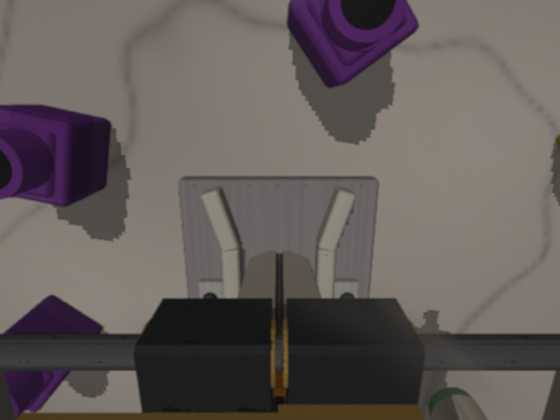

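The wrist view shows the closed fingers centred between the two guide strips (x≈280), clear of them. Next I make a slow push to confirm contact.

Request:
servo_tool:
  increments:
    - {"slide": [-3,-0.8,0.8],"dr": [0,0,0],"jaw": 1}
    - {"slide": [-6,-0.8,0.8],"dr": [0,0,0],"jaw": 1}
    - {"slide": [-9,-0.8,0.8],"dr": [0,0,0],"jaw": 1}
    - {"slide": [-12,-0.8,0.8],"dr": [0,0,0],"jaw": 1}
    - {"slide": [-15,-0.8,0.8],"dr": [0,0,0],"jaw": 1}
    - {"slide": [-17,-0.8,0.8],"dr": [0,0,0],"jaw": 1}
    - {"slide": [-19,-0.8,0.8],"dr": [0,0,0],"jaw": 1}
    - {"slide": [-21,-0.8,0.8],"dr": [0,0,0],"jaw": 1}
    - {"slide": [-23,-0.8,0.8],"dr": [0,0,0],"jaw": 1}
    - {"slide": [-25,-0.8,0.8],"dr": [0,0,0],"jaw": 1}
    - {"slide": [-27,-0.8,0.8],"dr": [0,0,0],"jaw": 1}
    - {"slide": [-29,-0.8,0.8],"dr": [0,0,0],"jaw": 1}
    - {"slide": [-31,-0.8,0.8],"dr": [0,0,0],"jaw": 1}
    - {"slide": [-33,-0.8,0.8],"dr": [0,0,0],"jaw": 1}
    - {"slide": [-35,-0.8,0.8],"dr": [0,0,0],"jaw": 1}
    - {"slide": [-37,-0.8,0.8],"dr": [0,0,0],"jaw": 1}
    - {"slide": [-39,-0.8,0.8],"dr": [0,0,0],"jaw": 1}
    - {"slide": [-41,-0.8,0.8],"dr": [0,0,0],"jaw": 1}
    - {"slide": [-43,-0.8,0.8],"dr": [0,0,0],"jaw": 1}
    - {"slide": [-45,-0.8,0.8],"dr": [0,0,0],"jaw": 1}

```text
t: 5.1
tool_pos: [0.5614, 0.1214, 0.2164]
orientation: [-2.042, -2.386, -0.003]
force: [-1.1, 3.2, -0.4]
opening: 0.0003
gripper_force: 1.2
```

```bash
cat > row.py <<'E'
from go import *
def row(n,save=None):
    im,d,p=cam('top'); w=pts(d,p)
    Rm=cv2.Rodrigues(np.array(p['rvec'],float))[0]; C=-Rm.T@np.array(p['tvec'],float).ravel()
    X=(w-O)@ex*1000; Y=(w-O)@ey*1000
    # amber pixels cast on z=.054
    hsv=cv2.cvtColor(im,cv2.COLOR_RGB2HSV); m=((hsv[...,0]<20)|(hsv[...,0]>170))&(hsv[...,1]>110)
    m&=(abs(X)<26)&(Y<110)&(Y>-240)&(w[...,2]>.035)&(w[...,2]<.09)
    v,u=np.nonzero(m); r=np.stack([(u-p['cx'])/p['fx'],(v-p['cy'])/p['fy'],np.ones(len(u))],-1)@Rm
    q=C+r*((.054-C[2])/r[:,2])[:,None]; y=(q-O)@ey*1000; x=(q-O)@ex*1000
    print('amber y',np.percentile(y,[0,2,98,100]).round(1),'x',np.percentile(x,[2,98]).round(1),len(y))
    if save: cv2.imwrite(save,cv2.resize(im[180:275,170:440],None,fx=2.9,fy=2.9,interpolation=cv2.INTER_CUBIC)[...,::-1])
E
python3 -c "
from row import *
delta(0,0,31)
row(1,'pics/r1.png')"
```

```text
t 5.1 lane x,y -0.4 87.3 tip z 30.4 F [-1.09  3.17 -0.4 ] Fy 3.3
world [0.5753 0.0352 0.217 ] slide [-87.3   0.4  -0.8] dr [ 0.0007 -0.0017 -0.0003]
amber y [-120.5 -117.5   26.1   29.4] x [-18.9  19.1] 912
```

View pics/r1.png

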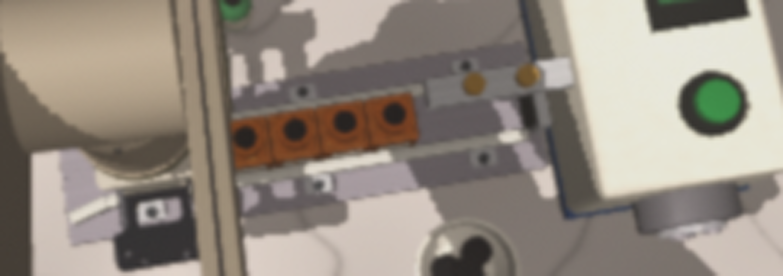

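The row has advanced about 20 mm, closed up and straight (bottle_1 at crop (395,115)), with 3.3 N of push. About 95 mm remain.

Request:
servo_tool:
  increments:
    - {"slide": [-3,0.4,0],"dr": [0,0,0],"jaw": 1}
    - {"slide": [-6,0.4,0],"dr": [0,0,0],"jaw": 1}
    - {"slide": [-9,0.4,0],"dr": [0,0,0],"jaw": 1}
    - {"slide": [-12,0.4,0],"dr": [0,0,0],"jaw": 1}
    - {"slide": [-15,0.4,0],"dr": [0,0,0],"jaw": 1}
    - {"slide": [-18,0.4,0],"dr": [0,0,0],"jaw": 1}
    - {"slide": [-21,0.4,0],"dr": [0,0,0],"jaw": 1}
    - {"slide": [-24,0.4,0],"dr": [0,0,0],"jaw": 1}
    - {"slide": [-27,0.4,0],"dr": [0,0,0],"jaw": 1}
    - {"slide": [-30,0.4,0],"dr": [0,0,0],"jaw": 1}
    - {"slide": [-33,0.4,0],"dr": [0,0,0],"jaw": 1}
    - {"slide": [-36,0.4,0],"dr": [0,0,0],"jaw": 1}
    - {"slide": [-39,0.4,0],"dr": [0,0,0],"jaw": 1}
    - {"slide": [-42,0.4,0],"dr": [0,0,0],"jaw": 1}
    - {"slide": [-45,0.4,0],"dr": [0,0,0],"jaw": 1}
    - {"slide": [-48,0.4,0],"dr": [0,0,0],"jaw": 1}
    - {"slide": [-51,0.4,0],"dr": [0,0,0],"jaw": 1}
    - {"slide": [-54,0.4,0],"dr": [0,0,0],"jaw": 1}
    - {"slide": [-57,0.4,0],"dr": [0,0,0],"jaw": 1}
    - {"slide": [-60,0.4,0],"dr": [0,0,0],"jaw": 1}

```text
t: 7.15
tool_pos: [0.5711, 0.0621, 0.2163]
orientation: [-2.042, -2.386, -0.003]
force: [-0.2, 2.6, 2.8]
opening: 0.0003
gripper_force: 1.7
```

Request:
servo_tool:
  increments:
    - {"slide": [-2,0,0],"dr": [0,0,0],"jaw": 1}
    - {"slide": [-4,0,0],"dr": [0,0,0],"jaw": 1}
    - {"slide": [-6,0,0],"dr": [0,0,0],"jaw": 1}
    - {"slide": [-8,0,0],"dr": [0,0,0],"jaw": 1}
    - {"slide": [-10,0,0],"dr": [0,0,0],"jaw": 1}
    - {"slide": [-12,0,0],"dr": [0,0,0],"jaw": 1}
    - {"slide": [-14,0,0],"dr": [0,0,0],"jaw": 1}
    - {"slide": [-16,0,0],"dr": [0,0,0],"jaw": 1}
    - {"slide": [-18,0,0],"dr": [0,0,0],"jaw": 1}
    - {"slide": [-20,0,0],"dr": [0,0,0],"jaw": 1}
    - {"slide": [-22,0,0],"dr": [0,0,0],"jaw": 1}
    - {"slide": [-24,0,0],"dr": [0,0,0],"jaw": 1}
    - {"slide": [-26,0,0],"dr": [0,0,0],"jaw": 1}
    - {"slide": [-28,0,0],"dr": [0,0,0],"jaw": 1}

```text
t: 8.55
tool_pos: [0.5754, 0.0345, 0.2162]
orientation: [-2.042, -2.386, -0.003]
force: [-0.4, 3.5, 2.1]
opening: 0.0005
gripper_force: 1.8
```

```bash
python3 -c "
from row import *
delta(0,-9,31)
row(1)"
```

```text
t 8.55 lane x,y -0.0 -0.8 tip z 30.2 F [-0.42  3.49  2.1 ] Fy 3.51
world [0.5767 0.0263 0.217 ] slide [-8.2  0.  -0.8] dr [ 0.0007 -0.0016 -0.0003]
amber y [-208.7 -205.4  -47.2  -43.7] x [-19.1  17.4] 507
```

Request:
servo_tool:
  increments:
    - {"slide": [-1,0,-0.8],"dr": [0,0,0],"jaw": 1}
    - {"slide": [-2,0,-0.8],"dr": [0,0,0],"jaw": 1}
    - {"slide": [-3,0,-0.8],"dr": [0,0,0],"jaw": 1}
    - {"slide": [-4,0,-0.8],"dr": [0,0,0],"jaw": 1}
    - {"slide": [-5,0,-0.8],"dr": [0,0,0],"jaw": 1}
    - {"slide": [-5.5,0,-0.8],"dr": [0,0,0],"jaw": 1}
    - {"slide": [-6,0,-0.8],"dr": [0,0,0],"jaw": 1}

```text
t: 9.3
tool_pos: [0.5762, 0.0289, 0.2169]
orientation: [-2.042, -2.386, -0.003]
force: [-1.3, 5.2, -0.8]
opening: 0.0005
gripper_force: 2.5
```

Request:
servo_tool:
  increments:
    - {"slide": [-0.5,0,0],"dr": [0,0,0],"jaw": 1}
    - {"slide": [-1,0,0],"dr": [0,0,0],"jaw": 1}

```text
t: 9.5
tool_pos: [0.5763, 0.0286, 0.2169]
orientation: [-2.041, -2.385, -0.004]
force: [-1.7, 9.0, -0.4]
opening: 0.0004
gripper_force: 4.7
```

Request:
servo_tool:
  increments:
    - {"slide": [-0.5,0,0],"dr": [0,0,0],"jaw": 1}
    - {"slide": [-1,0,0],"dr": [0,0,0],"jaw": 1}

```text
t: 9.7
tool_pos: [0.5763, 0.0283, 0.2169]
orientation: [-2.04, -2.385, -0.005]
force: [-2.8, 13.8, 0.9]
opening: 0.0006
gripper_force: 6.9
```

```bash
python3 -c "
from row import *
where()
row(1,'pics/r2.png')
im,d,p=cam('scene'); cv2.imwrite('pics/s2.png',cv2.resize(im[180:320,80:380],None,fx=2.6,fy=2.6,interpolation=cv2.INTER_CUBIC)[...,::-1])"
```

```text
t 9.7 lane x,y -0.1 -7.0 tip z 30.9 F [-2.83 13.78  0.89] Fy 14.05
amber y [-215.2 -212.7  -55.4  -53.4] x [-19.4  15.6] 473
```

View pics/s2.png

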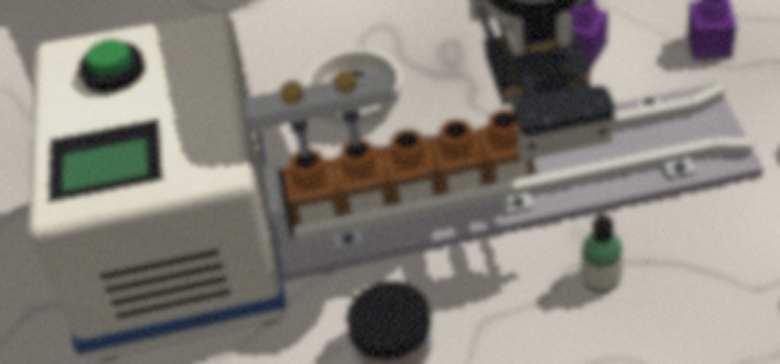

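View pics/r2.png

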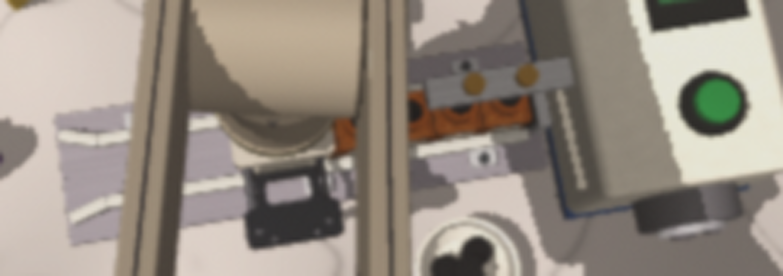

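The scene crop shows the five bottles closed up, upright and at the stop under the nozzles. The top view puts the row front at -215.2 mm against the stop at about -215, with force rising and no motion, so the row is home. I back off gently, then rise.

Request:
servo_tool:
  increments:
    - {"slide": [0,0,0],"dr": [0,0,0],"jaw": 1}
    - {"slide": [0,0,0],"dr": [0,0,0],"jaw": 1}
    - {"slide": [0.5,0,0],"dr": [0,0,0],"jaw": 1}
    - {"slide": [1,0,0],"dr": [0,0,0],"jaw": 1}
    - {"slide": [1.5,0,0],"dr": [0,0,0],"jaw": 1}
    - {"slide": [2,0,0],"dr": [0,0,0],"jaw": 1}
    - {"slide": [3,0,0],"dr": [0,0,0],"jaw": 1}
    - {"slide": [5,0,0],"dr": [0,0,0],"jaw": 1}
    - {"slide": [10,0,0],"dr": [0,0,0],"jaw": 1}
    - {"slide": [18,0,0],"dr": [0,0,0],"jaw": 1}
    - {"slide": [28,0,0],"dr": [0,0,0],"jaw": 1}
    - {"slide": [35,0,0],"dr": [0,0,0],"jaw": 1}
    - {"slide": [35,0,-20],"dr": [0,0,0],"jaw": 1}
    - {"slide": [35,0,-50],"dr": [0,0,0],"jaw": 1}
    - {"slide": [35,0,-85],"dr": [0,0,0],"jaw": 1}
    - {"slide": [35,0,-120],"dr": [0,0,0],"jaw": 1}
    - {"slide": [35,0,-155],"dr": [0,0,0],"jaw": 1}
    - {"slide": [35,0,-185],"dr": [0,0,0],"jaw": 1}
    - {"slide": [35,0,-200],"dr": [0,0,0],"jaw": 1}
    - {"slide": [35,0,-200],"dr": [0,0,0],"jaw": 1}

```text
t: 11.8
tool_pos: [0.5716, 0.0614, 0.4197]
orientation: [2.04, 2.385, 0.007]
force: [0.4, 0.2, -0.1]
opening: 0.0006
gripper_force: 0.0
```

```bash
python3 -c "
from row import *
q=np.array([.5805,-.287,0])-O
delta(q@ex*1000,q@ey*1000,215)
row(1)"
```

```text
t 11.8 lane x,y 0.4 26.4 tip z 233.7 F [ 0.41  0.21 -0.1 ] Fy 0.14
world [ 0.5805 -0.287   0.401 ] slide [-345.6  -45.3   18.1] dr [ 0.0054 -0.001   0.0001]
amber y [-214.8 -211.3  -17.5  -15.6] x [-19.   17.8] 671
```

Request:
servo_tool:
  increments:
    - {"slide": [-10,-1,0],"dr": [0,0,0],"jaw": 1}
    - {"slide": [-30,-4,0],"dr": [0,0,0],"jaw": 1}
    - {"slide": [-55,-7,0],"dr": [0,0,0],"jaw": 1}
    - {"slide": [-80,-10,0],"dr": [0,0,0],"jaw": 1}
    - {"slide": [-105,-14,0],"dr": [0,0,0],"jaw": 1}
    - {"slide": [-130,-17,0],"dr": [0.005,0,0],"jaw": 1}
    - {"slide": [-155,-20,0],"dr": [0.005,0,0],"jaw": 1}
    - {"slide": [-180,-24,0],"dr": [0.005,0,0],"jaw": 1}
    - {"slide": [-205,-27,0],"dr": [0.005,0,0],"jaw": 1}
    - {"slide": [-230,-30,0],"dr": [0.005,0,0],"jaw": 1}
    - {"slide": [-255,-33,0],"dr": [0.005,0,0],"jaw": 1}
    - {"slide": [-280,-37,0],"dr": [0.005,0,0],"jaw": 1}
    - {"slide": [-305,-40,5],"dr": [0.005,0,0],"jaw": 1}
    - {"slide": [-325,-43,10],"dr": [0.005,0,0],"jaw": 1}
    - {"slide": [-340,-45,15],"dr": [0.005,0,0],"jaw": 1}
    - {"slide": [-345.6,-45.3,18],"dr": [0.005,0,0],"jaw": 1}
    - {"slide": [-345.6,-45.3,18],"dr": [0.005,0,0],"jaw": 1}
    - {"slide": [-345.6,-45.3,18],"dr": [0.005,0,0],"jaw": 1}

```text
t: 13.65
tool_pos: [0.5799, -0.2868, 0.3983]
orientation: [-2.039, -2.384, 0.003]
force: [-0.3, 0.0, 0.1]
opening: 0.0001
gripper_force: 0.0
```

```bash
python3 -c "
from row import *
q=np.array([.5805,-.287,0])-O
delta(q@ex*1000,q@ey*1000,190)
row(1)
im,d,p=cam('scene'); cv2.imwrite('pics/s3.png',cv2.resize(im[120:320,60:360],None,fx=2.6,fy=2.6,interpolation=cv2.INTER_CUBIC)[...,::-1])"
```

```text
t 13.65 lane x,y -45.3 -318.8 tip z 212.3 F [-0.34  0.03  0.11] Fy 0.08
world [ 0.5805 -0.287   0.376 ] slide [-0.3  0.7 22.3] dr [-0.0045 -0.0023  0.0002]
amber y [-214.3 -208.7  -18.8  -16. ] x [-18.4  17.8] 915
```

View pics/s3.png

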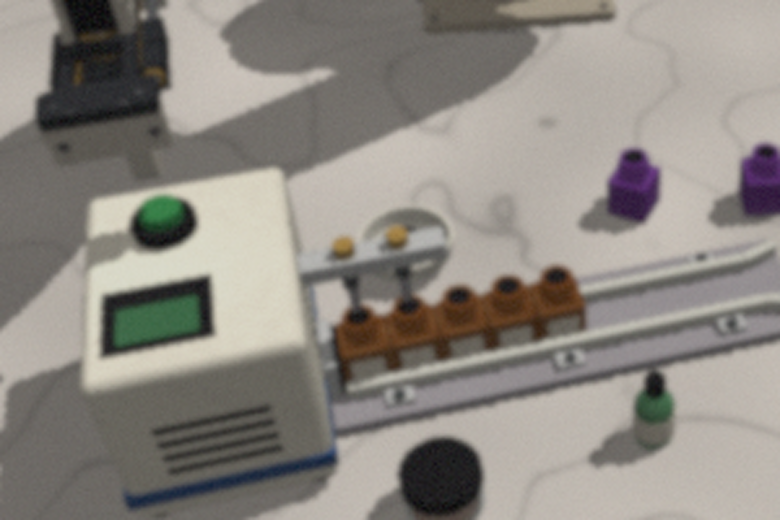

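The row stands home. The gripper looks offset from the button in this view, at (100,140) against the button at (163,213), so I check by projection and scene depth.

Run:
```python
from go import *
p=camera_params('scene'); K=np.array([[p['fx'],0,p['cx']],[0,p['fy'],p['cy']],[0,0,1]])
def pr(q): return cv2.projectPoints(np.array([q],float),np.array(p['rvec'],float),np.array(p['tvec'],float),K,None)[0].ravel()
s=read_state(); R=Ro.from_rotvec(s['orientation']); tip=np.array(s['tool_pos'])+R.apply([0,0,.186])
for n,q in (('tip',tip),('grasp',np.array(s['tool_pos'])+R.apply([0,0,.167])),('button',[.5805,-.287,.184]),('b1',[.604,-.157,.074])):
    u=pr(q); print(n,np.round(q,4),u.round(1),'crop',((u-[60,120])*2.6).round(0))
for f in ('scene0.npz',):
    z=np.load(f); im,w=z['im'],z['w']; H=cv2.cvtColor(im,cv2.COLOR_RGB2HSV)
    g=(H[...,0]>40)&(H[...,0]<85)&(H[...,1]>120)&(w[...,2]>.17); g[:,160:]=0
    G=w[g]; print('btn scene',len(G),G.mean(0).round(4),np.percentile(G,[2,98],0).round(4))
im,d,p=cam('scene'); w=pts(d,p)
for c in ((105,120),(105,140),(105,158)): 
    u,v=int(60+c[0]/2.6),int(120+c[1]/2.6); print(c,w[v,u].round(4))
```

```text
tip [ 0.5793 -0.2864  0.2129] [116.8 185.6] crop [148. 171.]
grasp [ 0.5794 -0.2864  0.2319] [114.1 177.8] crop [141. 150.]
button [ 0.5805 -0.287   0.184 ] [120.4 197.7] crop [157. 202.]
b1 [ 0.604 -0.157  0.074] [197.3 240. ] crop [357. 312.]
btn scene 150 [ 0.588  -0.2852  0.1791] [[ 0.5748 -0.2983  0.1723]
 [ 0.5979 -0.2728  0.1826]]
(105, 120) [ 0.6735 -0.268   0.3303]
(105, 140) [ 0.6653 -0.275   0.3106]
(105, 158) [ 0.6662 -0.2785  0.2972]
```

The block is the end of the gripper's body. The tips project right over the button, so I press.

Request:
servo_tool:
  increments:
    - {"slide": [-0.3,0.7,5],"dr": [-0.004,0,0],"jaw": 1}
    - {"slide": [-0.3,0.7,12],"dr": [-0.004,0,0],"jaw": 1}
    - {"slide": [-0.3,0.7,18],"dr": [-0.004,0,0],"jaw": 1}
    - {"slide": [-0.3,0.7,22],"dr": [-0.004,0,0],"jaw": 1}
    - {"slide": [-0.3,0.7,25],"dr": [-0.004,0,0],"jaw": 1}
    - {"slide": [-0.3,0.7,27],"dr": [-0.004,0,0],"jaw": 1}
    - {"slide": [-0.3,0.7,28],"dr": [-0.004,0,0],"jaw": 1}
    - {"slide": [-0.3,0.7,29],"dr": [-0.004,0,0],"jaw": 1}

```text
t: 14.6
tool_pos: [0.5804, -0.2877, 0.3696]
orientation: [-2.042, -2.386, -0.001]
force: [0.9, -0.0, -0.1]
opening: 0.0005
gripper_force: 0.0
```

Request:
servo_tool:
  increments:
    - {"slide": [0,0,1],"dr": [0,0,0],"jaw": 1}
    - {"slide": [0,0,2],"dr": [0,0,0],"jaw": 1}
    - {"slide": [0,0,3],"dr": [0,0,0],"jaw": 1}

```text
t: 14.9
tool_pos: [0.5804, -0.2877, 0.3668]
orientation: [-2.042, -2.386, -0.001]
force: [-0.2, 1.0, 2.9]
opening: 0.0005
gripper_force: 1.1
```

Request:
servo_tool:
  increments:
    - {"slide": [0,0,1],"dr": [0,0,0],"jaw": 1}
    - {"slide": [0,0,2],"dr": [0,0,0],"jaw": 1}
    - {"slide": [0,0,2],"dr": [0,0,0],"jaw": 1}

```text
t: 15.2
tool_pos: [0.5804, -0.2877, 0.3647]
orientation: [-2.042, -2.386, -0.001]
force: [-0.5, -0.1, 2.7]
opening: 0.0007
gripper_force: 1.7
```

Contact is made, with the spring giving; I press on to the bottom.

Request:
servo_tool:
  increments:
    - {"slide": [0,0,1],"dr": [0,0,0],"jaw": 1}
    - {"slide": [0,0,2],"dr": [0,0,0],"jaw": 1}
    - {"slide": [0,0,2],"dr": [0,0,0],"jaw": 1}

```text
t: 15.5
tool_pos: [0.5804, -0.2877, 0.3626]
orientation: [-2.042, -2.386, -0.001]
force: [-0.4, -0.8, 4.8]
opening: 0.0001
gripper_force: 2.3
```

Request:
servo_tool:
  increments:
    - {"slide": [0,0,1],"dr": [0,0,0],"jaw": 1}
    - {"slide": [0,0,1.5],"dr": [0,0,0],"jaw": 1}
    - {"slide": [0,0,1.5],"dr": [0,0,0],"jaw": 1}

```text
t: 15.8
tool_pos: [0.5804, -0.2877, 0.3623]
orientation: [-2.043, -2.386, -0.002]
force: [-3.4, 2.2, 10.5]
opening: 0.0003
gripper_force: 5.3
```

It bottoms out at tip z 0.176 with 10.5 N. I release and rise.

Request:
servo_tool:
  increments:
    - {"slide": [0,0,0.5],"dr": [0,0,0],"jaw": 1}
    - {"slide": [0,0,0.5],"dr": [0,0,0],"jaw": 1}
    - {"slide": [0,0,-3],"dr": [0,0,0],"jaw": 1}
    - {"slide": [0,0,-8],"dr": [0,0,0],"jaw": 1}
    - {"slide": [0,0,-20],"dr": [0,0,0],"jaw": 1}
    - {"slide": [0,0,-40],"dr": [0,0,0],"jaw": 1}
    - {"slide": [0,0,-55],"dr": [0,0,0],"jaw": 1}
    - {"slide": [0,0,-60],"dr": [0,0,0],"jaw": 1}
    - {"slide": [0,0,-60],"dr": [0,0,0],"jaw": 1}
    - {"slide": [0,0,-60],"dr": [0,0,0],"jaw": 1}

```text
t: 16.8
tool_pos: [0.5803, -0.2876, 0.4202]
orientation: [-2.041, -2.385, -0.001]
force: [-0.9, 0.3, -0.5]
opening: 0.0007
gripper_force: 0.0
```

Run:
```python
from row import *
where(); row(1)
im,d,p=cam('scene'); w=pts(d,p); H=cv2.cvtColor(im,cv2.COLOR_RGB2HSV)
g=(H[...,0]>40)&(H[...,0]<85)&(H[...,1]>120)&(w[...,2]>.165)&(w[...,2]<.2); g[:,160:]=0
print('btn z',np.percentile(w[g][:,2],[50,98]).round(4)); 
z=np.load('scene0.npz')['w']; print('before',np.percentile(z[g][:,2],[50,98]).round(4))
print(close_job())
```

```text
t 16.8 lane x,y -45.0 -319.7 tip z 234.2 F [-0.92  0.33 -0.47] Fy 0.47
amber y [-214.3 -208.7  -19.   -16. ] x [-18.4  17.9] 913
btn z [0.1796 0.1821]
before [0.1799 0.1826]
the job is handed in; nothing more can be done
None
```

The row was pushed home against the stop by the last bottle only, the start button was then pressed to the bottom and came back up, and the job was handed in at about 17 s with the arm clear; no verdict was returned.

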